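Return the brown reagent bottle to its labelled pocket

TASK

Put the small brown bottle with the black cap, left out on the bench, back into its own place in the reagent stand: the pocket with the yellow label. Set it down upright on the pocket's floor rather than dropping it in, and let go. Leave the red-nozzled bottle on the bench and the blue-nozzled bottle in the stand where they are.

Things in the scene. Friction and masses are not known exactly. Their poses are not given: they have to be found in the camera images.
- brown_bottle: The bottle to put away: small, round, brown, black cap, yellow label band, upright on the bench. Body 34 mm in diameter up to 61 mm, whole height 66 mm, about 60 g. Origin: centre of its underside; z up. Grasp round the body from above, about 46 mm above its underside, so that the fingertips stay above the pocket's rim. (A tall cabinet stands past the bench's right end: keep left of it.)
- yellow_pocket: White open square pocket with a sloping yellow label at the foot of its -x side; one of three (yellow, red, blue, in any order) in a row along its y, 84 mm apart, on a low fixed grey stand. Inside 54 x 54 mm, walls 4 mm, rim 18 mm above the inner floor; the label juts 55 mm from the centre, below the rim. Origin: centre of the inner floor, 12 mm above the bench (bench z = 0); z up.
- red_bottle: Bystander, to be left alone: white bottle with a pointed red nozzle, body 42 mm in diameter and 76 mm high, nozzle tip at 110 mm, standing on the bench. Origin: centre of its underside; z up. (Similar bottles along the wall at the back are stock.)
- blue_bottle: Bystander, to be left alone: white bottle with a pointed blue nozzle, body 42 mm in diameter and 76 mm high, nozzle tip at 110 mm, standing in the blue-labelled pocket of the same stand. Origin: centre of its underside; z up.
There are look-alikes about, which are no part of the job. Leave any orange or purple look-alike of the brown_bottle alone.

How it is judged:
By the outcome, as a careful person would: the job done as asked, in the order asked, and still so for the second after the job is handed in, with the robot touching nothing.
It also fails if it takes over 40 s, if anything falls off the work surface, if the arm or the gripper's body presses on something with over 40 N, if the wrist force passes 120 N, or if a joint passes its speed limit or range.

ROBOT

A 6-joint arm with a two-finger parallel gripper is mounted at the origin on a cart in front of the work surface, level with it; the furniture and walls round the work are solid. World frame = base frame: x ahead of the robot, y to its left, z up, the work surface at z = 0. Lengths are in m, angles in rad, forces in N, time in s.
With the tool pointing down it reaches from about 0.425 to 0.925 m from the base axis. Payload 12.5 kg.
Tool frame: the origin (TCP) lies midway between the tips of the shut fingers; the grasp point (between the pads) lies 19 mm behind it (tcp_to_grasp is the distance from the TCP to the grasp point, in m); z points along the fingers, y is the line along which they close (so a half turn about z gives the same grasp; the last joint's range is limited). The gripper opens to 85 mm and grips with 20 to 120 N. Pads are 22 mm wide; open, the fingers measure 114 mm over their backs; the gripper's body (76 mm by 85 mm) begins 54 mm behind the grasp point. The pads swing forward as they close: fully open they stand 13 mm farther back than shut.
Start: joints at [-1.266, 0.491, 1.559, -0, 1.092, -0.106], TCP at [0.25, -0.573, 0.231] pointing down, gripper open.
Joint ranges: [-3.1, 3.1], [-0.84, 2.19], [0.05, 2.79], [-1.13, 4.28], [0.06, 2.93], [-2.69, 2.69]. Speed limits (rad/s): [2.22, 2.22, 2.79, 3.14, 3.14, 3.14].

INTERFACE

Orientations are given as a unit quaternion [w, x, y, z].
In Python, from station import get_obs, get_image, calibration, close_job, tcp_to_grasp gives the robot as it stands.
- The arm moves only by the shell command python3 -m crank 'ROWS' [OPENING] [FORCE]. ROWS is JSON, one flat list of numbers, 4 for each row, row after row: the shift along the tool's x, y, z normalised to -1 to 1, where 1 is 150 mm, then the turn about the tool's z normalised to -1 to 1, where 1 is 90 degrees. A call has 1 to 8 rows; each row is the pose to reach, as a shift and turn from the pose commanded when the call began, along the tool's axes at that moment; what a row does not reach only later rows make up. A row lasts 1/12 s, in which the tool goes at most 41.7 mm and 7.16 degrees, less where a joint would pass 70% of its speed; a pose out of reach is approached as far as the arm can. A call with a number of a shift or a turn outside -1 to 1 is refused whole. A call with a gripper value outside its range is refused whole. OPENING is the closure, from 0 (fully open) to 1 (shut), set as the call begins (- or left out, the last holds). The fingers move at their own pace and stop on an object; FORCE is the grip in N (left out, the last holds). Time passes only in rows, so rows that repeat a pose let the fingers close. It gives the time, the measured TCP pose, the force, the opening and the grip force at its end, in the units of the state.
- get_obs(): the state, without advancing time (a new reading comes with each control period).
- get_image(name): name is "scene" or "side" or "wrist"; returns (picture, depth): 400x640x3 uint8, red, green, blue; 400x640 float32, m along the optical axis (not along the pixel's ray), 0 where there is no reading.
- calibration(name): a dict with "camera_matrix" (3x3 intrinsics, pixels), "R" (3x3) and "t" (3): a world point X has camera coordinates R X + t; the wrist camera has in their place "tool_from_camera" (4x4, takes a point from camera to tool coordinates, whose origin is the TCP and whose axes are the flange's). Camera axes: x right, y down, z forward; pixel columns grow to the right and rows downward; lengths in m; the calibration is good to about 2 mm. A picture is of the moment at which its call begins: read the wrist's pose just before it. calibration takes no time and is no camera call.
- close_job(): hands the job in; it is judged then, once.
The state is a dict: "clock": time; "joints": joint angles; "qvel": joint speeds; "effort": joint torques, N m; "tool_pos": TCP position; "eef_rot": TCP orientation; "contact_force": force on the tool from outside, world axes, zero at the start; "wrist_torque": the same for the moment, N m; "grip_width": opening from 0.0 (shut) to 1.0 (fully open); "gripper_force": force on a finger pad.
Only numpy, scipy, OpenCV 4.12 (cv2) and the standard library are available. Lean on these libraries where they do the work, as an engineer would, in place of code of your own. Each camera call takes 0.05 s, during which the arm holds its last target. There are 200 camera calls.

## Working session

There is one attempt and no reset: what is moved stays moved. The work goes in short steps, Python scripts to look and compute and a shell command to move; the robot and the scene stay as the last step left them, time stands still between calls to the robot, and variables do not carry over. Pictures are saved under pics/ and viewed, at most 10 in all, crops included, and the job is handed in when it is done.

```bash
mkdir -p pics; cat > h.py <<'E'
import numpy as np,cv2
from station import *
E
python3 - <<'E'
from h import *
print(get_obs(), tcp_to_grasp)
for n in("scene","side"):
    im,d=get_image(n); cv2.imwrite(f"pics/{n}0.png",im[:,:,::-1]); np.savez(f"{n}0.npz",im=im,d=d)
    print(n,calibration(n))
print(calibration("wrist"))
E
```

```text
{'clock': 0.0, 'joints': array([-1.26557660e+00,  4.91603255e-01,  1.55946304e+00, -2.16891579e-05,
        1.09170318e+00, -1.05594162e-01]), 'qvel': array([-0.00231813, -0.00022197, -0.00085365,  0.00203866,  0.00101374,
       -0.0009639 ]), 'effort': array([-3.78892364e-04, -6.18451595e+01, -2.61589354e+01, -1.25664769e-04,
        4.15098868e-03, -8.46721434e-06]), 'tool_pos': array([ 0.24954683, -0.57276656,  0.23069591]), 'eef_rot': array([-5.84521925e-04,  9.78976873e-01,  2.03970429e-01, -6.82060862e-05]), 'contact_force': array([0.64147949, 0.08240274, 0.0955616 ]), 'wrist_torque': array([-0.09029463, -0.01461009,  0.0027912 ]), 'gripper_force': 0.0, 'grip_width': 1.0010645252314108} 0.0187
scene {'camera_matrix': array([[381.19535866,   0.        , 319.99784796],
       [  0.        , 381.19535866, 197.35310845],
       [  0.        ,   0.        ,   1.        ]]), 'R': array([[-0.58835571, -0.80860043, -0.00170018],
       [-0.46765255,  0.34198822, -0.81507371],
       [ 0.65965039, -0.47875818, -0.57935478]]), 't': array([0.37471104, 0.23918054, 0.74847727])}
side {'cam
[... 206 characters left out ...]
  0.01811887],
       [-0.02959265, -0.58872323, -0.80779281],
       [ 0.07123298,  0.80484992, -0.58918798]]), 't': array([-0.53653786,  0.11378578,  0.79969407])}
{'camera_matrix': array([[281.82287504,   0.        , 325.94700977],
       [  0.        , 281.82287504, 199.29535149],
       [  0.        ,   0.        ,   1.        ]]), 'tool_from_camera': array([[-2.56619323e-04, -9.58730233e-01, -2.84317208e-01,
         7.20060370e-02],
       [ 9.99998438e-01, -7.43230171e-04,  1.60362546e-03,
         1.08131396e-03],
       [-1.74875733e-03, -2.84316352e-01,  9.58728926e-01,
        -1.41920006e-01],
       [ 0.00000000e+00,  0.00000000e+00,  0.00000000e+00,
         1.00000000e+00]])}
```

View pics/scene0.png

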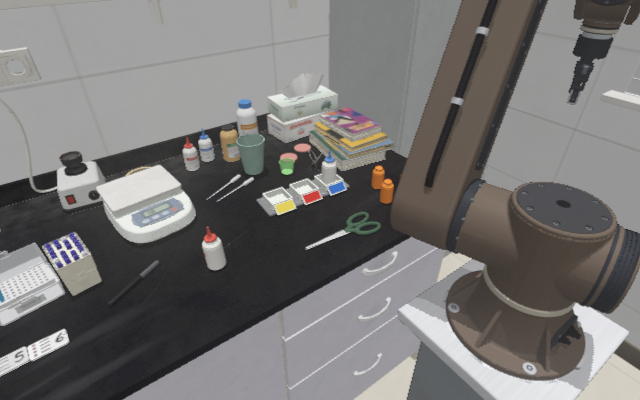

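View pics/side0.png

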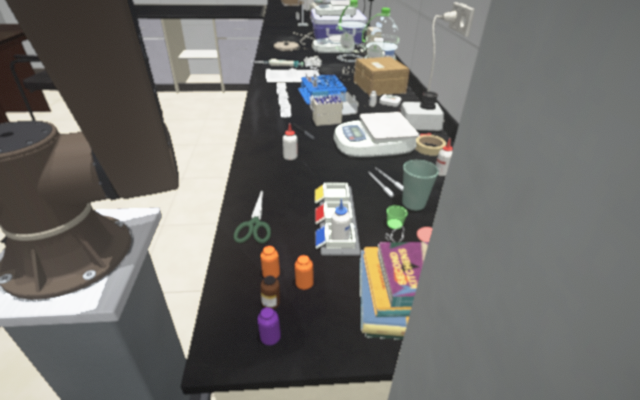

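Side view: the candidates are orange at (270,262) and (304,272), purple at (268,326), and the brown one with a dark cap at (269,290). By the description I choose the last. The yellow pocket is at about (330,192) in the side view and (283,203) in the scene view. The blue bottle stands in the blue pocket.

```bash
cat >> h.py <<'E'
def ray(cal,uv):
    K=cal["camera_matrix"];R=cal["R"];t=cal["t"]
    return -R.T@t, R.T@np.linalg.inv(K)@np.array([*uv,1.])
def onplane(cal,uv,z):
    o,d=ray(cal,uv); return o+d*(z-o[2])/d[2]
def cloud(cal,d):
    v,u=np.mgrid[:400,:640]; K=cal["camera_matrix"]
    p=np.stack([(u-K[0,2])/K[0,0]*d,(v-K[1,2])/K[1,1]*d,d],-1)
    return (p-cal["t"])@cal["R"]
E
python3 - <<'E'
from h import *
for n in("side","scene"):
    f=np.load(n+"0.npz");im,d=f["im"],f["d"];c=calibration(n);P=cloud(c,d)
    if n=="side": cv2.imwrite("pics/crop.png",cv2.resize(im[170:360,220:380,::-1],None,fx=3.5,fy=3,interpolation=2)); 
    hsv=cv2.cvtColor(im,cv2.COLOR_RGB2HSV)
    for name,lo,hi in(("yellow",(22,130,120),(34,255,255)),("red",(0,150,110),(5,255,255)),("blue",(105,140,100),(122,255,255)),("orange",(6,190,150),(14,255,255)),("purple",(130,120,50),(150,255,255)),("brown",(4,80,20),(18,255,110))):
        m=cv2.inRange(hsv,lo,hi);k,l,s,ce=cv2.connectedComponentsWithStats(m)
        for i in range(1,k):
            q=P[(l==i)&(d>0)]
            if s[i,4]>12 and len(q) and .3<np.median(q[:,0])<1 and abs(np.median(q[:,1]))<.65: print(n,name,s[i],np.median(q,0).round(3),q.max(0).round(3))
    # points above bench near bottles
    if n=="side":
        for uv in((269,279),(269,290),(269,300),(270,250),(304,258),(268,312)): print(uv,P[uv[1],uv[0]].round(3),onplane(c,uv,.066).round(3))
    # stand rim heights z 0.03
    m=(abs(P[...,2]-.03)<.004)&(hsv[...,1]<60)&(hsv[...,2]>120)&(P[...,0]>.45)&(P[...,0]<.9)&(abs(P[...,1]+.1)<.25)
    q=P[m][:,:2].astype(np.float32)
    if len(q)>10: print("rim",len(q),cv2.minAreaRect(q),q.min(0),q.max(0))
E
```

```text
side yellow [316 186   6  13  64] [0.553 0.175 0.019] [0.561 0.227 0.026]
side yellow [366 249  14  39 268] [ 0.624 -0.15   0.085] [ 0.637 -0.112  0.088]
side yellow [374 289  14  17  99] [ 0.625 -0.222  0.085] [ 0.631 -0.21   0.087]
side red [289 129   5   5  15] [0.486 0.401 0.083] [0.493 0.409 0.094]
side red [444 146   7   4  17] [0.925 0.284 0.083] [0.935 0.289 0.088]
side red [316 206   7  14  73] [0.548 0.087 0.019] [0.556 0.111 0.027]
side blue [340 208   3   6  13] [ 0.585 -0.006  0.094] [ 0.588 -0.001  0.099]
side blue [316 228   8  16  97] [0.542 0.003 0.019] [0.551 0.026 0.027]
side purple [257 308  24  37 698] [ 0.438 -0.242  0.044] [ 0.455 -0.175  0.068]
side brown [294 254  13  10  16] [ 0.493 -0.038 -0.   ] [ 0.51  -0.032  0.002]
side brown [294 255  21  36  84] [ 0.505 -0.106  0.001] [ 0.524 -0.037  0.022]
side brown [260 258  21  51 342] [ 0.441 -0.167  0.049] [ 0.454 -0.04   0.068]
(269, 279) [ 0.437 -0.161  0.067] [ 0.437 -0.16   0.066]
(269, 290) [ 0.437 -0.176  0.055] [ 0.438 -0.185  0.066]
(269, 300) [ 0.436 -0.175  0.027] [ 0.439 -0.207  0.066]
(270, 250) [ 0.
[... 394 characters left out ...]
2  0.086]
scene yellow [375 133  10   6  32] [ 0.626 -0.227  0.085] [ 0.637 -0.201  0.087]
scene yellow [342 138  32   8  77] [ 0.632 -0.125  0.084] [ 0.674 -0.106  0.088]
scene yellow [276 201  18  12 129] [0.556 0.176 0.019] [0.567 0.199 0.028]
scene red [303 191  17  12 113] [0.551 0.092 0.019] [0.56  0.115 0.027]
scene red [ 68 197   6   6  24] [0.881 0.632 0.046] [0.885 0.637 0.054]
scene red [207 230   9  11  50] [0.48  0.407 0.084] [0.487 0.413 0.102]
scene blue [329 182  16  11 100] [0.546 0.008 0.019] [0.554 0.032 0.028]
rim 500 ((0.7276176810264587, -0.09598252177238464), (0.34597164392471313, 0.4996301531791687), 1.928167700767517) [ 0.55174655 -0.34934643] [0.8999768  0.14996506]
```

View pics/crop.png

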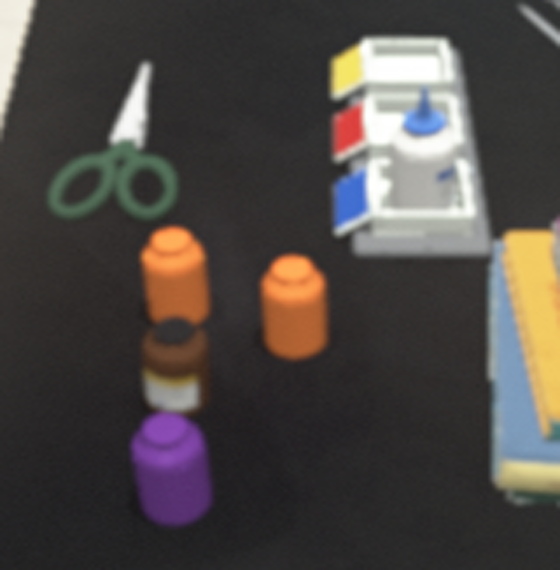

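The crop confirms it: brown body, black cap and yellow/white label at side pixel (269,290). It stands at about (0.437,-0.159), with orange ones at (0.437,-0.085) and (0.502,-0.111) and purple at (0.438,-0.231). I'll close the fingers roughly along world x. First I go above it and look from near.

```bash
python3 -m crank '[0.3,-0.27,0,-0.08, 0.6,-0.54,0,-0.16, 0.9,-0.8,0,-0.24, 1,-0.9,0,-0.32, 1,-0.9,0,-0.4, 1,-0.9,0,-0.48, 1,-0.9,0,-0.56, 1,-0.9,0,-0.63]' 0
cat >> h.py <<'E'
from scipy.spatial.transform import Rotation as Ro
def tool():
    o=get_obs(); q=o["eef_rot"]; return o["tool_pos"],Ro.from_quat(q[[1,2,3,0]]).as_matrix()
def rel(target,yaw=None):
    "shift/turn in row units to a TCP target; yaw = wanted angle of tool y, deg"
    p,R=tool(); s=R.T@(np.array(target)-p)/.15
    a=np.degrees(np.arctan2(R[1,1],R[0,1]))
    t=None if yaw is None else -((yaw-a+90)%180-90)/90
    print("tcp",p.round(4),"yaw",a.round(1),"row",s.round(3),t)
def wristcal():
    p,R=tool(); c=calibration("wrist"); T=np.eye(4);T[:3,:3]=R;T[:3,3]=p
    W=np.linalg.inv(T@c["tool_from_camera"]); c["R"]=W[:3,:3];c["t"]=W[:3,3]; return c
E
python3 -c "
from h import *
rel([.437,-.159,.21],-10)"
```

```text
clock: 0.77
tool_pos: [0.3336, -0.3886, 0.2314]
eef_rot: [0.0, 0.762, 0.647, -0.0]
contact_force: [0.6, -0.6, 0.0]
grip_width: 0.998
gripper_force: 0.0
tcp [ 0.3336 -0.3886  0.2314] yaw -9.3 row [1.622 0.432 0.142] 0.007561239602751691
```

```bash
python3 -m crank '[0.25,0.05,0,0, 0.5,0.13,0,0, 0.75,0.2,0,0, 0.95,0.25,0.05,0, 0.95,0.25,0.05,0]'
python3 -m crank '[0.25,0.07,0.03,0, 0.45,0.12,0.06,0, 0.6,0.15,0.09,0, 0.6,0.15,0.09,0, 0.6,0.15,0.09,0]'
cat > w.py <<'E'
from h import *
import sys
c=wristcal(); im,d=get_image("wrist"); cv2.imwrite(f"pics/{sys.argv[1]}.png",im[:,:,::-1]); P=cloud(c,d); np.savez("w.npz",im=im,d=d,P=P)
E
python3 w.py w1; python3 - <<'E'
from h import *
P=np.load("w.npz")["P"]
from scipy import ndimage
m=(P[...,2]>.055)&(P[...,2]<.075)&(P[...,0]<.56)&(np.abs(P[...,1]+.16)<.14)
l,k=ndimage.label(m)
for i in range(1,k+1):
    q=P[l==i]
    if len(q)>40:
        for lo,hi in((.058,.0625),(.064,.068)):
            e=q[(q[:,2]>lo)&(q[:,2]<hi)][:,:2].astype(np.float32)
            if len(e)>10: print(i,lo,len(e),cv2.minEnclosingCircle(e),np.argwhere(l==i).mean(0))
rel([.437,-.159,.0273],-10)
E
```

```text
clock: 1.18
tool_pos: [0.3951, -0.251, 0.223]
eef_rot: [-0.001, 0.764, 0.646, 0.0]
contact_force: [0.6, 0.3, 0.8]
grip_width: 1.0
gripper_force: 0.0
clock: 1.6
tool_pos: [0.4319, -0.1698, 0.2101]
eef_rot: [-0.0, 0.764, 0.645, -0.0]
contact_force: [-0.1, -0.3, -0.3]
grip_width: 0.999
gripper_force: 0.0
1 0.058 35 ((0.43515196442604065, -0.08371373265981674), 0.01226886361837387) [100.25399361 313.64057508]
1 0.064 349 ((0.43482333421707153, -0.08327377587556839), 0.01061761099845171) [100.25399361 313.64057508]
2 0.058 22 ((0.5018566846847534, -0.11319234222173691), 0.012080593034625053) [119.17774086 383.8255814 ]
2 0.064 341 ((0.5007776618003845, -0.11288168281316757), 0.010641347616910934) [119.17774086 383.8255814 ]
12 0.058 41 ((0.43763622641563416, -0.15797922015190125), 0.012147647328674793) [173.19215686 329.17843137]
12 0.064 296 ((0.43851184844970703, -0.15926450490951538), 0.010581783950328827) [173.19215686 329.17843137]
17 0.058 31 ((0.4365045130252838, -0.23009270429611206), 0.010944380424916744) [234.86697248 338.7293578 ]
17 0.064 246 ((0.4363061785697937, -0.23037494719028473), 0.010700806975364685) [234.86697248 338.7293578 ]
tcp [ 0.4318 -0.1706  0.2103] yaw -9.7 row [0.082 0.021 1.22 ] 0.003261421255074184
```

View pics/w1.png

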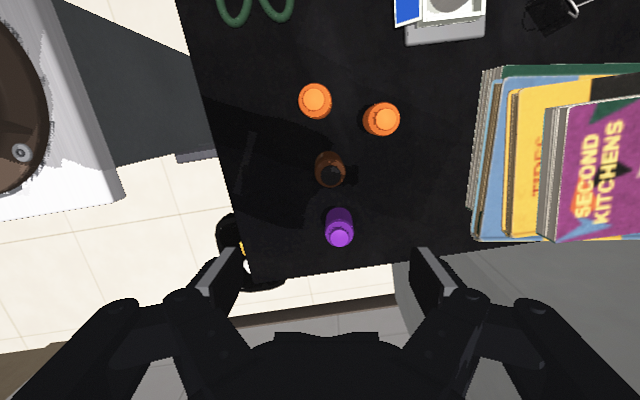

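Brown cap at (330,172), purple at (339,235), oranges at (315,100) and (382,119). The fingers have clear space. I'll align, then descend.

```bash
python3 -m crank '[0.08,0.027,0,0, 0.08,0.027,0.2,0, 0.08,0.027,0.4,0, 0.08,0.027,0.6,0, 0.08,0.027,0.75,0, 0.08,0.027,0.8,0, 0.08,0.027,0.8,0]'
python3 -c "
from h import *
rel([.438,-.159,.027],-10)"
```

```text
clock: 2.23
tool_pos: [0.4371, -0.1599, 0.0891]
eef_rot: [-0.001, 0.765, 0.644, -0.001]
contact_force: [-0.0, -0.0, 0.2]
grip_width: 0.996
gripper_force: 0.0
tcp [ 0.4371 -0.1599  0.0891] yaw -9.8 row [0.007 0.006 0.414] 0.0017879711115055682
```

```bash
python3 -m crank '[0.005,0.005,0.1,0, 0.005,0.005,0.2,0, 0.005,0.005,0.3,0, 0.005,0.005,0.37,0, 0.005,0.005,0.415,0, 0.005,0.005,0.415,0, 0.005,0.005,0.415,0]'
python3 -m crank '[0,0,0,0, 0,0,0,0, 0,0,0,0, 0,0,0,0, 0,0,0,0, 0,0,0,0, 0,0,0,0, 0,0,0,0]' 1 25
```

```text
clock: 2.82
tool_pos: [0.439, -0.1591, 0.0288]
eef_rot: [0.0, 0.765, 0.644, 0.0]
contact_force: [-0.1, 0.1, -0.1]
grip_width: 1.0
gripper_force: 0.0
clock: 3.48
tool_pos: [0.4387, -0.1587, 0.0285]
eef_rot: [0.0, 0.765, 0.644, 0.0]
contact_force: [-0.9, -0.8, 7.3]
grip_width: 0.383
gripper_force: 24.1
```

```bash
python3 -m crank '[0,0,-0.08,0, 0,0,-0.2,0, 0,0,-0.4,0, 0,0,-0.6,0, 0,0,-0.8,0, 0,0,-1,0, 0,0,-1,0]' - 40
python3 w.py w2; python3 - <<'E'
from h import *
f=np.load("scene0.npz");P=cloud(calibration("scene"),f["d"]);im=f["im"]
g=np.load("side0.npz");P2=cloud(calibration("side"),g["d"])
for n,Q in(("scene",P),("side",P2)):
    m=(abs(Q[...,2]-.03)<.003)&(Q[...,0]>.53)&(Q[...,0]<.67)&(Q[...,1]>-.06)&(Q[...,1]<.24)
    q=Q[m][:,:2].astype(np.float32); print(n,len(q),cv2.minAreaRect(q),q.min(0),q.max(0))
    q=q[q[:,1]>.125];print(cv2.minAreaRect(q))
rel([.55,.1,.18],-10)
E
```

```text
clock: 4.07
tool_pos: [0.4402, -0.1593, 0.1828]
eef_rot: [0.004, 0.765, 0.644, 0.001]
contact_force: [0.5, -0.3, -0.5]
grip_width: 0.383
gripper_force: 39.6
scene 327 ((0.5906345248222351, 0.09014249593019485), (0.2318221479654312, 0.07224325090646744), 86.9242172241211) [ 0.5499653  -0.02433955] [0.6325171  0.20658155]
((0.5950611233711243, 0.17515620589256287), (0.06161065399646759, 0.07214032113552094), 86.69221496582031)
side 485 ((0.5893353223800659, 0.08581893146038055), (0.23242977261543274, 0.0664927065372467), 86.44673156738281) [ 0.5497177  -0.03090217] [0.6286976  0.20281312]
((0.594484806060791, 0.16880126297473907), (0.06607359647750854, 0.06642550975084305), 86.31912994384766)
tcp [ 0.4395 -0.159   0.1804] yaw -9.8 row [1.827 0.433 0.002] 0.0027469631655797065
```

View pics/w2.png

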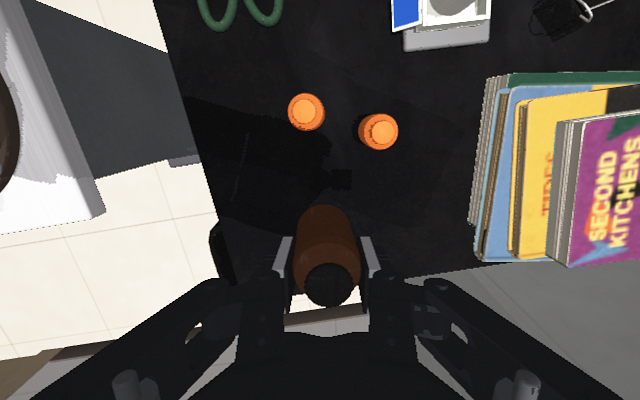

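The brown bottle is held at (328,260), and both oranges are still standing at (306,111) and (378,131). I'll carry it high toward the stand.

```bash
python3 -m crank '[0.1,0.02,-0.05,0, 0.3,0.07,-0.1,0, 0.5,0.12,-0.1,0, 0.7,0.18,-0.1,0, 0.9,0.25,-0.1,0, 1,0.3,-0.1,0, 1,0.3,-0.1,0, 1,0.3,-0.1,0]'
python3 -m crank '[0.1,0.02,0,0, 0.3,0.07,0,0, 0.4,0.1,0,0, 0.5,0.12,0,0, 0.5,0.12,0,0, 0.5,0.12,0,0]'
python3 w.py w3; python3 - <<'E'
from h import *
z=np.load("w.npz");P=z["P"];im=z["im"]
hsv=cv2.cvtColor(im,cv2.COLOR_RGB2HSV)
m=(abs(P[...,2]-.03)<.003)&(P[...,0]>.53)&(P[...,0]<.67)&(P[...,1]>.128)&(P[...,1]<.24)
q=P[m][:,:2].astype(np.float32); print(len(q),cv2.minAreaRect(q),q.min(0),q.max(0))
m=(abs(P[...,2]-.012)<.003)&(P[...,0]>.565)&(P[...,0]<.625)&(P[...,1]>.14)&(P[...,1]<.205)
q=P[m][:,:2].astype(np.float32); print(len(q),cv2.minAreaRect(q) if len(q) else 0)
rel([.595,.172,.18],-4)
E
```

```text
clock: 4.78
tool_pos: [0.5081, -0.0178, 0.1917]
eef_rot: [-0.001, 0.764, 0.645, -0.001]
contact_force: [0.6, -0.4, -0.5]
grip_width: 0.379
gripper_force: 39.6
clock: 5.28
tool_pos: [0.5383, 0.0519, 0.1923]
eef_rot: [-0.0, 0.765, 0.644, -0.001]
contact_force: [-0.3, 0.1, -1.1]
grip_width: 0.382
gripper_force: 39.6
1134 ((0.595940113067627, 0.1698753535747528), (0.06218375265598297, 0.06732428073883057), 86.28031921386719) [0.56098056 0.13696054] [0.63121414 0.20251107]
2858 ((0.5950595140457153, 0.17255310714244843), (0.05981538072228432, 0.06495130062103271), 0.06281541287899017)
tcp [0.5383 0.0515 0.1924] yaw -9.8 row [0.856 0.236 0.082] -0.06424088854749815
```

View pics/w3.png

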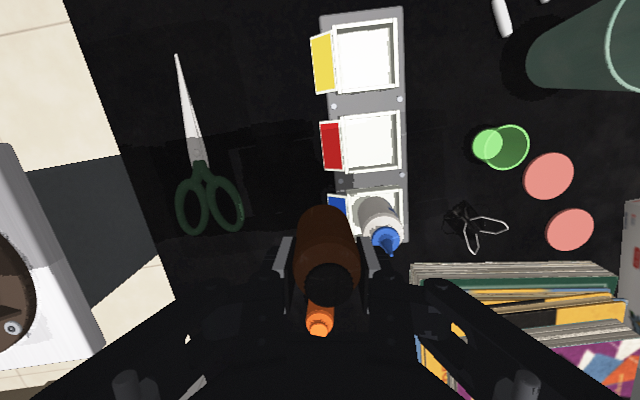

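The yellow pocket is at (362,57) with its centre at about (0.596,0.171). I'll go above it with the yaw squared to it.

```bash
python3 -m crank '[0.15,0.04,0,-0.02, 0.35,0.1,0,-0.04, 0.55,0.15,0,-0.06, 0.75,0.2,0,-0.06, 0.85,0.24,0,-0.06, 0.85,0.24,0,-0.06, 0.85,0.24,0,-0.06, 0.85,0.24,0,-0.06]'
python3 - <<'E'
from h import *
im,d=get_image("side");im2,_=get_image("scene")
cv2.imwrite("pics/s4.png",np.hstack([cv2.resize(im[90:260,250:380,::-1],None,fx=3,fy=3),cv2.resize(im2[90:260,220:350,::-1],None,fx=3,fy=3)]))
rel([.596,.171,.0425],-4)
E
```

```text
clock: 6.0
tool_pos: [0.5955, 0.1705, 0.1927]
eef_rot: [-0.0, 0.734, 0.679, -0.001]
contact_force: [0.5, -0.9, -1.0]
grip_width: 0.378
gripper_force: 39.6
tcp [0.5957 0.1706 0.1931] yaw -4.4 row [0.003 0.002 1.004] -0.004957173515598691
```

View pics/s4.png

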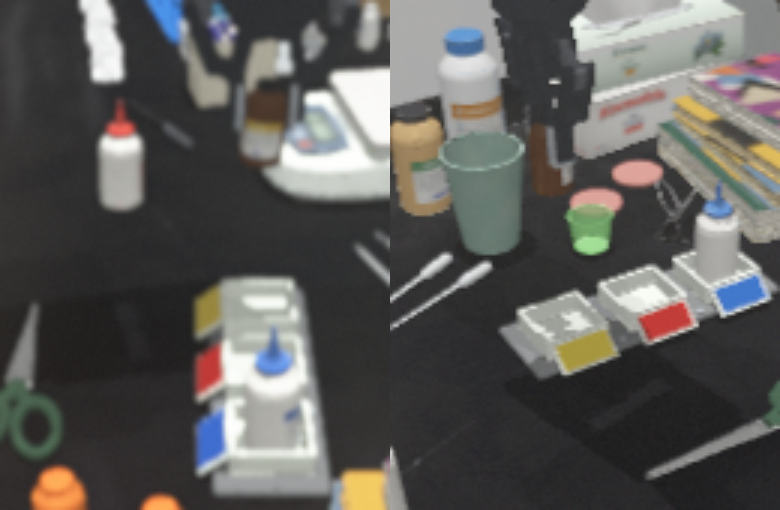

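The bottle hangs upright over the yellow pocket (crop left (262,120), right (550,165)), and the pocket below is empty. I'll lower it, slowly at the end.

```bash
python3 -m crank '[0,0,0.15,0, 0,0,0.35,0, 0,0,0.55,0, 0,0,0.75,0, 0,0,0.87,0, 0,0,0.93,0, 0,0,0.93,0, 0,0,0.93,0]'
python3 -c "
from h import *
rel([.596,.171,.0405],-4)"
```

```text
clock: 6.77
tool_pos: [0.5963, 0.1715, 0.0542]
eef_rot: [0.0, 0.734, 0.679, 0.0]
contact_force: [0.0, 0.4, -0.2]
grip_width: 0.383
gripper_force: 39.6
tcp [0.5963 0.1715 0.0542] yaw -4.4 row [-0.004 -0.002  0.091] -0.004400904053483146
```

```bash
python3 -m crank '[0,0,0.03,0, 0,0,0.05,0, 0,0,0.07,0, 0,0,0.08,0, 0,0,0.08,0, 0,0,0.08,0]'
python3 -m crank '[0,0,0.007,0, 0,0,0.007,0, 0,0,0.013,0, 0,0,0.013,0]'
```

```text
clock: 7.27
tool_pos: [0.596, 0.172, 0.0416]
eef_rot: [0.0, 0.733, 0.68, 0.0]
contact_force: [-0.5, -0.4, -0.7]
grip_width: 0.383
gripper_force: 39.6
clock: 7.6
tool_pos: [0.5963, 0.1721, 0.0406]
eef_rot: [0.0, 0.733, 0.68, 0.0]
contact_force: [-2.5, 0.3, 9.9]
grip_width: 0.378
gripper_force: 40.9
```

The bottle has touched the floor (9.9 N). I'll release, wait and retreat.

```bash
python3 -m crank '[0,0,-0.005,0, 0,0,-0.005,0, 0,0,-0.005,0, 0,0,-0.005,0, 0,0,-0.005,0, 0,0,-0.005,0, 0,0,-0.005,0, 0,0,-0.005,0]' 0
python3 -m crank '[0,0,-0.1,0, 0,0,-0.2,0, 0,0,-0.4,0, 0,0,-0.6,0, 0,0,-0.8,0, 0,0,-1,0, 0,0,-1,0, 0,0,-1,0]'
python3 w.py w5; python3 - <<'E'
from h import *
P=np.load("w.npz")["P"]
m=(abs(P[...,2]-.078)<.003)&(abs(P[...,0]-.596)<.04)&(abs(P[...,1]-.17)<.05)
q=P[m]; print(len(q),cv2.minEnclosingCircle(q[:,:2].astype(np.float32)),q[:,2].mean())
im,d=get_image("side");im2,_=get_image("scene")
cv2.imwrite("pics/s5.png",np.hstack([cv2.resize(im[90:260,250:380,::-1],None,fx=3,fy=3),cv2.resize(im2[90:260,220:350,::-1],None,fx=3,fy=3)]))
E
```

```text
clock: 8.27
tool_pos: [0.596, 0.1719, 0.0403]
eef_rot: [0.0, 0.734, 0.68, -0.0]
contact_force: [0.7, 0.7, -1.5]
grip_width: 1.001
gripper_force: 0.0
clock: 8.93
tool_pos: [0.5965, 0.1721, 0.1919]
eef_rot: [0.001, 0.733, 0.68, 0.001]
contact_force: [-0.2, 0.8, -1.2]
grip_width: 0.999
gripper_force: 0.0
378 ((0.5959641933441162, 0.17135167121887207), 0.011018853634595871) 0.0770960223984345
```

View pics/s5.png

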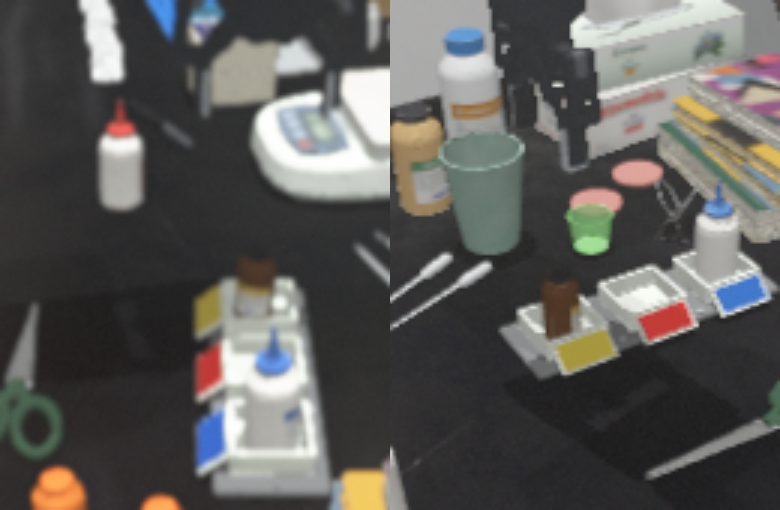

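The brown bottle stands upright in the yellow pocket, with its cap top at 0.077 m and centred (left (257,285), right (560,305)). The red-nozzled and blue-nozzled bottles are where they were, and the gripper is clear.

```bash
python3 -c "
from station import *
print(close_job())"
```

```text
the job is handed in; nothing more can be done
None
```

The brown bottle is upright on the floor of the yellow-labelled pocket and released, the red- and blue-nozzled bottles were left alone, and the job is handed in at about 9 s on the robot's clock.

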